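# Rock the angle gauge on the ball stud until its pointer rests on the mark

### The job

Pick up the angle gauge by its black grip and seat the vee of its foot upright on the ball end of the stud that stands on the timber offcut. Then, with the vee still seated on the ball, rock the gauge over in the plane of its dial until the swinging pointer settles on the dial's mark, and finish while holding it there in the gripper, pressed lightly onto the ball. Leave the tape measure, the socket and the spanner that lie between them where they are.

Things in the scene. Friction and masses are not known exactly. Their poses are not given: they have to be found in the camera images.
- gauge: loose pendulum gauge, about 0.37 kg, standing upright: dark steel foot 30 (x) x 70 (y) x 21 mm high, aluminium plate 15 x 70 up to 89 mm, white 62 mm dial on both faces (centre 54 mm up), black grip block on top. Origin: centre of the foot's underside; x = dial normal (thin), y = along the dial (wide), z up. The underside has a vee groove along x, 35 mm wide, 10 mm deep, faces 30 deg from level
- grip (a point): centre of the gauge's black grip block, 22 (x) x 40 (y) mm, from 88 to 124 mm above the foot's underside, to be pinched across its 22 mm; the point lies 108 mm above the gauge's origin; axes as the gauge
- notch (a point): point on the gauge's z axis 3.9 mm below its origin: where the ball's centre comes to lie when the vee sits on the ball; axes as the gauge
- pointer (a joint): angle of the black swinging pointer (40 mm needle with a brass bob below, hung at the dial centre, on both faces) relative to the gauge, about the gauge's +x. Gravity keeps it plumb, tip up: 0 with the gauge upright, -a when the gauge is turned by +a about its own x. It swings for about a second after a motion
- mark (a joint): angle of the mark (dark steel bar, 4 mm wide, 13 mm long, at the dial's upper edge, 21 to 34 mm from its centre, on both faces) relative to the gauge, about the gauge's +x, 0 at the dial's top; 0.24 to 0.45, different each run, fixed during it. Positive lies towards the gauge's -y side. The pointer is on the mark when the two joint values are equal
- pointer_tip (a point): upper end of the pointer, 23 mm from the dial centre, midway between the two faces; its z axis runs along the pointer
- mark_tip (a point): point of the mark at the same 23 mm from the dial centre, midway between the two faces; its z axis points from the dial centre to the mark
- offcut: fixed timber joist offcut 150 (x) x 90 (y) x 45 mm high, origin at the centre of its underside. A steel flange with the ball stud stands 35 mm from its centre towards its +x end; a short plain bolt, 24 mm above the timber, stands near the other end and is not used
- stud: fixed steel ball stud in the offcut's flange, leaning about 7 deg: shank of 14 mm diameter ending in a ball of 24 mm diameter; origin at its foot, z along the shank. It carries nothing else
- ball (a point): centre of the ball at the end of the stud, about 92 mm above the bench and 12 mm below the ball's top
- tape: yellow tape measure, 62 x 34 x 56 mm, loose bystander, origin at the centre of its underside
- socket: steel socket, upright tube of 34 mm diameter, 38 mm high, loose bystander, origin at the centre of its underside
- spanner: steel spanner 170 mm long lying on the bench, loose bystander, origin about its middle

How it is judged:
By the outcome, as a careful person would: the job done as asked, in the order asked, and still so for the second after the job is handed in, while the arm keeps its last pose, push and grip.
It also fails if it takes over 43 s, if anything falls off the work surface, if the arm or the gripper's body presses on something with over 40 N, if the wrist force passes 120 N, or if a joint passes its speed limit or range.

### The arm

A 6-joint arm with a two-finger parallel gripper is mounted at the origin on the work surface. World frame = base frame: x ahead of the robot, y to its left, z up, the work surface at z = 0. Lengths are in m, angles in rad, forces in N, time in s.
With the tool pointing down it reaches from about 0.425 to 0.95 m from the base axis. Payload 3.5 kg.
Tool frame: the origin (TCP) lies on the centre line of the jaws, within the pads' length; the fingertips stand 14 mm ahead of it and the grasp point (between the pads) lies 5 mm behind it (tips_ahead is the distance from the TCP to the fingertips, in m); y points along the fingers, z is the direction in which the jaws open and shut, and the axes are right-handed (so a half turn about y gives the same grasp; the last joint's range is limited). The gripper opens to 85 mm and grips with 20 to 120 N. Pads are 22 mm wide; open, the fingers measure 114 mm over their backs; the gripper's body (76 mm by 85 mm) begins 54 mm behind the grasp point. The pads swing forward as they close: fully open they stand 13 mm farther back than shut.
Start: joints at [1.016, 0.286, 1.577, -0, 1.279, -0.15], TCP at [0.266, 0.62, 0.245] pointing down, gripper open.
Joint ranges: [-2.77, 2.77], [-0.9, 2.22], [0.21, 2.48], [-1.53, 4.67], [0.24, 2.81], [-2.84, 2.84]. Speed limits (rad/s): [2.79, 2.79, 3.14, 3.14, 3.14, 3.14].

### API

Orientations are given as a unit quaternion [x, y, z, w].
In Python, from plant import get_state, read_camera, sign_off, tips_ahead gives the robot as it stands.
- The arm moves only by the tool send_rows, never from a script. Its argument "plan" is a list of rows, each a list of 2 entries, a list of its own where there are three numbers: the shift along the tool's x, y, z in units of 12 cm (1.0 is 12 cm), then the turn, a rotation vector about the tool's x, y, z in units of 360 degrees (1.0 is 360 degrees). In form: [[[tx, ty, tz], [rx, ry, rz]], ...]. A call has 1 to 12 rows; each row shifts and turns the commanded pose from where the row before left it, along the tool's axes as they then stand; what a row does not reach is not made up. A row lasts 1/10 s, in which the tool goes at most 50 mm and 8.59 degrees, less where a joint would pass 70% of its speed; a pose out of reach is approached as far as the arm can. A call with a number of a shift or a turn outside -1 to 1 is refused whole. A call with a gripper value outside its range is refused whole. "gripper" is the closure, from 0 (fully open) to 1 (shut), set as the call begins (left out, the last holds). The fingers move at their own pace and stop on an object; "grip_force" is the grip in N (left out, the last holds). Time passes only in rows, so rows that do not move let the fingers close. It gives the time, the measured TCP pose, the force and the opening at its end, in the units of the state.
- get_state(): the state, without advancing time (a new reading comes with each control period).
- read_camera(name): name is "scene" or "top"; returns a dict with "img" (384x512x3 uint8, blue, green, red), "fx", "fy", "cx", "cy" (pixels), "world_from_camera" (4x4, takes a point from camera to world coordinates). Camera axes: x right, y down, z forward; pixel columns grow to the right and rows downward; lengths in m; the calibration is good to about 2 mm. A picture is of the moment at which its call begins. There is no depth.
- sign_off(): hands the job in, once; it reports no verdict.
The state is a dict: "time": time; "qpos": joint angles; "dq": joint speeds; "joint_efforts": joint torques, N m; "eef_pos": TCP position; "tcp_rot": TCP orientation; "contact_force": force on the tool from outside, world axes, zero at the start; "wrist_torque": the same for the moment, N m; "opening": opening from 0.0 (shut) to 1.0 (fully open).
Only numpy, scipy, OpenCV 4.12 (cv2) and the standard library are available. Lean on these libraries where they do the work, as an engineer would, in place of code of your own. Each camera call takes 0.05 s, during which the arm holds its last target. There are 200 camera calls.

## Working session

There is one attempt and no reset: what is moved stays moved. The work goes in short steps, Python scripts to look and compute and a tool call to move; the robot and the scene stay as the last step left them, time stands still between calls to the robot, and variables do not carry over. Pictures are saved under pics/ and viewed, about 8 in all and at most 12, crops included, and the job is handed in when it is done.

Besides the shell and the picture viewer there is one more tool, called after "Call:" in YAML: its name, and indented under it one key for each argument. send_rows: Moves the arm, as the interface text tells. Its arguments: {"type":"object","properties":{"plan":{"type":"array"},"gripper":{"type":"number"},"grip_force":{"type":"number"}},"required":["plan"]}

```bash
mkdir -p pics; cat > h.py <<'E'
import numpy as np, cv2
from plant import *
def ray(c,u,v):
    T=np.array(c["world_from_camera"]); d=T[:3,:3]@np.array([(u-c["cx"])/c["fx"],(v-c["cy"])/c["fy"],1]); return T[:3,3],d
def at_z(c,u,v,z):
    o,d=ray(c,u,v); return o+d*(z-o[2])/d[2]
def proj(c,p):
    T=np.linalg.inv(np.array(c["world_from_camera"])); q=T[:3,:3]@np.array(p)+T[:3,3]; return q[0]/q[2]*c["fx"]+c["cx"],q[1]/q[2]*c["fy"]+c["cy"]
def tri(l):
    A=np.zeros((3,3));b=np.zeros(3)
    for c,u,v in l:
        o,d=ray(c,u,v); d=d/np.linalg.norm(d); P=np.eye(3)-np.outer(d,d); A+=P;b+=P@o
    x=np.linalg.solve(A,b); return x,[np.array(proj(c,x))-[u,v] for c,u,v in l]
def snap(n,name):
    c=read_camera(n); cv2.imwrite("pics/%s.png"%name,c["img"]); import pickle; pickle.dump(c,open("pics/%s.pkl"%name,"wb")); return c
def load(name):
    import pickle; return pickle.load(open("pics/%s.pkl"%name,"rb"))
def crop(name,x0,y0,w,h,k,out):
    cv2.imwrite("pics/%s.png"%out,cv2.resize(cv2.imread("pics/%s.png"%name)[y0:y0+h,x0:x0+w],None,fx=k,fy=k,interpolation=cv2.INTER_CUBIC))
E
python3 - <<'E'
from h import *
a=snap("scene","s0");b=snap("top","t0")
for c in(a,b):print(c["fx"],np.round(c["world_from_camera"],3).tolist())
cv2.imwrite("pics/both.png",cv2.resize(np.hstack([a["img"],b["img"]]),(800,300)))
s=get_state();print(s,tips_ahead)
E
```

```text
481.12950183152157 [[0.596, 0.53, -0.603, 1.062], [0.803, -0.375, 0.464, -0.387], [0.02, -0.761, -0.649, 0.647], [0.0, 0.0, 0.0, 1.0]]
479.7221433869836 [[-0.018, -0.998, 0.064, 0.484], [-1.0, 0.018, -0.003, -0.008], [0.002, -0.064, -0.998, 0.913], [0.0, 0.0, 0.0, 1.0]]
{'time': 0.1, 'qpos': array([ 1.01603153e+00,  2.87097108e-01,  1.57801732e+00, -1.89910729e-06,
        1.27863193e+00, -1.49986220e-01]), 'dq': array([ 0.00069002,  0.00071879, -0.00282287,  0.00051946,  0.00065651,
        0.00171737]), 'joint_efforts': array([-3.42346666e-04, -4.07295370e+01, -2.93698937e+01, -1.61433354e-04,
        3.38268030e-03,  6.36092267e-06]), 'eef_pos': array([0.2654886 , 0.61998187, 0.24407932]), 'tcp_rot': array([ 0.69338862, -0.14239775,  0.14187337, -0.69195885]), 'contact_force': array([ 0.0317965 , -0.59357399, -0.48215846]), 'wrist_torque': array([ 0.03211906, -0.02624498, -0.02789735]), 'opening': 1.001697153255748} 0.014
```

View pics/s0.png

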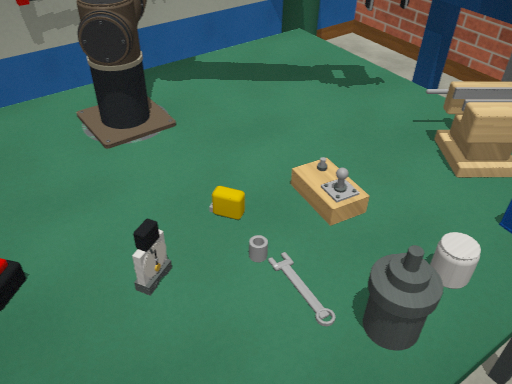

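View pics/t0.png

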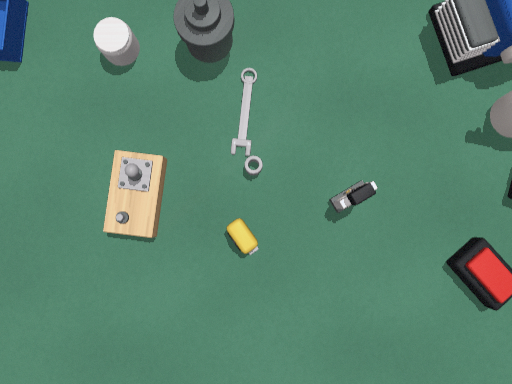

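The scene view shows the gauge at about (150,255) and the ball at (342,173). The top view shows the gauge at (355,195), lying along its dial roughly across the image, and the ball at (134,172).

```bash
python3 - <<'E'
from h import *
s=load("s0")["img"];t=load("t0")["img"]
f=lambda i,x,y,w,h:cv2.resize(i[y:y+h,x:x+w],(400,300),interpolation=cv2.INTER_CUBIC)
m=np.vstack([np.hstack([f(s,100,210,107,80),f(s,300,150,80,60)]),np.hstack([f(t,315,165,80,60),f(t,95,145,80,60)])])
cv2.imwrite("pics/m0.png",m)
E
```

```text
(no output)
```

View pics/m0.png

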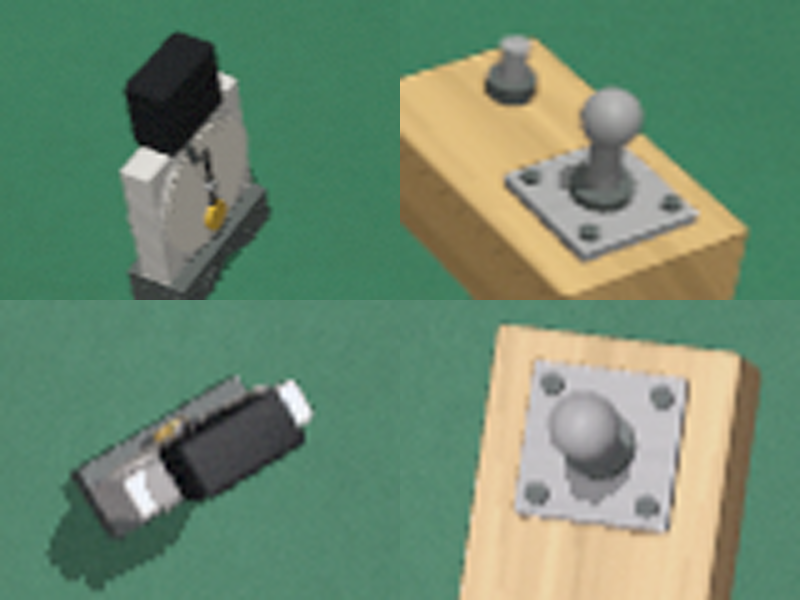

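```bash
python3 - <<'E'
from h import *
from scipy.optimize import least_squares
s=load("s0");t=load("t0")
# label: local point, cam, px   (A-end = -u end at left in top view)
T=lambda x,y:(315+x/5,165+(y-300)/5); S=lambda x,y:(100+x/3.74,210+y/3.75)
P=[((.015,-.035,.021),t,T(75,472)),((.015,.035,.021),t,T(237,377)),((-.015,-.035,.0105),t,T(114,538)),
((.0075,.035,.089),t,T(298,378)),((-.0075,.035,.089),t,T(314,412)),((.0075,-.035,.089),t,T(125,480)),((-.0075,-.035,.089),t,T(143,522)),
((.011,.02,.124),t,T(270,388)),((-.011,.02,.124),t,T(305,440)),
((.015,.035,.021),s,S(265,190)),((.0075,-.035,.089),s,S(152,180)),((-.0075,-.035,.089),s,S(122,168)),((.0075,.035,.089),s,S(240,80)),
((-.011,.02,.124),s,S(177,33)),((.011,.02,.124),s,S(213,43)),((-.011,-.02,.124),s,S(128,85))]
def loc(p,q):
    c,si=np.cos(p[2]),np.sin(p[2]); return np.array([p[0]+c*q[0]-si*q[1],p[1]+si*q[0]+c*q[1],q[2]])
f=lambda p:np.concatenate([np.array(proj(c,loc(p,q)))-px for q,c,px in P])
x0=at_z(t,345,200,.05)
for y in(-2.6,-1.0,.5,2.): 
    r=least_squares(f,[x0[0],x0[1],y],loss="soft_l1"); print(r.cost,r.x)
    if y==-2.6 or r.cost<60:print(np.round(f(r.x).reshape(-1,2),1).tolist())
T2=lambda x,y:(95+(x-400)/5,145+(y-300)/5); S2=lambda x,y:(300+(x-400)/5,150+y/5)
print(tri([(t,*T2(584,426)),(s,*S2(612,118))]))
# offcut top edges z=.045
for a in((500,325),(740,350)):print(at_z(t,*T2(*a),.045))
E
```

```text
384.0317256877903 [ 0.51781272 -0.18712048 -1.88796812]
[[21.0, 17.5], [-0.8, 0.5], [-3.2, -0.4], [-8.2, -3.9], [-19.7, -13.2], [15.0, 14.6], [3.0, 3.6], [1.9, 1.7], [-17.9, -12.7], [-23.1, 26.4], [0.0, -29.3], [17.0, -28.0], [-17.1, 26.6], [7.4, 14.3], [-16.5, 14.5], [16.4, -16.0]]
366.6684663816574 [ 0.51779    -0.1895383  -0.57055675]
366.6684663925544 [ 0.51779    -0.18953838 -0.57055038]
424.2508624792069 [ 0.51994499 -0.19001947  2.55952945]
(array([0.56802888, 0.19971884, 0.09161436]), [array([-0.8221936 , -0.62706162]), array([-0.90154194,  0.14181245])])
[0.60911178 0.24050363 0.045     ]
[0.59841495 0.15322496 0.045     ]
```

```bash
cat > fit.py <<'E'
from h import *
from scipy.optimize import least_squares
s=load("s0");t=load("t0")
T=lambda x,y:(315+x/5,165+(y-300)/5); S=lambda x,y:(100+x/3.74,210+y/3.75)
P=[((.015,-.035,.021),t,T(75,472)),((.015,.035,.021),t,T(237,377)),((-.015,-.035,.0105),t,T(114,538)),
((.0075,.035,.089),t,T(298,378)),((-.0075,.035,.089),t,T(314,412)),((.0075,-.035,.089),t,T(125,480)),((-.0075,-.035,.089),t,T(143,522)),
((.011,.02,.124),t,T(270,388)),((-.011,.02,.124),t,T(305,440)),
((.015,.035,.021),s,S(265,190)),((.0075,-.035,.089),s,S(152,180)),((-.0075,-.035,.089),s,S(122,168)),((.0075,.035,.089),s,S(240,80)),
((-.011,.02,.124),s,S(177,33)),((.011,.02,.124),s,S(213,43)),((-.011,-.02,.124),s,S(128,85))]
P=[((q[0],-q[1],q[2]),c,p) for q,c,p in P]
def loc(p,q):
    c,si=np.cos(p[2]),np.sin(p[2]); return np.array([p[0]+c*q[0]-si*q[1],p[1]+si*q[0]+c*q[1],q[2]])
f=lambda p:np.concatenate([np.array(proj(c,loc(p,q)))-px for q,c,px in P])
r=least_squares(f,[.518,-.188,.5],loss="soft_l1")
if __name__=="__main__":
    print(r.cost,r.x,np.round(f(r.x).reshape(-1,2),1).tolist())
    # rectify the visible dial face (x=+8.5mm): 10 px/mm*... view from +x, y right
    g=np.array([[-.035,.089],[.035,.089],[.035,.021],[-.035,.021]])
    src=np.float32([proj(s,loc(r.x,(.0085,y,z))) for y,z in g]); dst=np.float32([((y+.04)*7500,(.095-z)*7500) for y,z in g])
    cv2.imwrite("pics/dial.png",cv2.warpPerspective(s["img"],cv2.getPerspectiveTransform(src,dst),(600,600),flags=cv2.INTER_CUBIC))
E
python3 fit.py
```

```text
275.2110565318207 [ 0.51764559 -0.18987396  0.56952006] [[0.0, 0.9], [-1.4, -0.9], [0.3, 1.1], [-2.2, -0.6], [-0.4, -0.1], [-1.1, 1.6], [0.2, 0.4], [0.0, -0.9], [0.6, -0.2], [-21.8, 27.2], [20.9, -28.1], [21.1, -27.2], [-24.7, 27.1], [-16.2, 14.3], [-13.5, 15.3], [10.3, -15.5]]
```

View pics/dial.png

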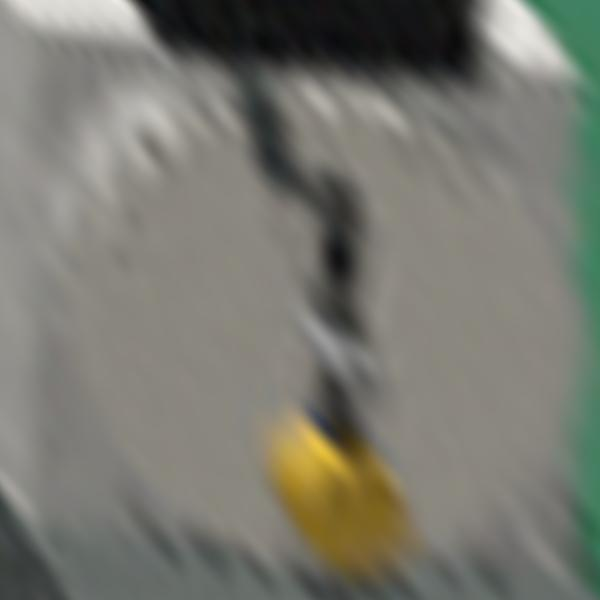

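The rectified dial shows the mark left of the pointer, so the +x face looks toward the scene camera. The scene labels had their ends swapped, so I'll refit.

```bash
sed -i 's/^P=\[((q.*/P=[((q[0],-q[1] if c is t else q[1],q[2]),c,p) for q,c,p in P]/' fit.py; python3 fit.py; python3 - <<'E'
from fit import *
from scipy.spatial.transform import Rotation as R
g=r.x; print("mid",proj(s,loc(g,(.0085,0,.054))))
st=get_state(); M=R.from_quat(st["tcp_rot"]).as_matrix(); print(M.round(3))
yaw=g[2]
# tool y=down, z=+-gauge x
zt=np.array([np.cos(yaw),np.sin(yaw),0]);yt=np.array([0,0,-1.])
for sg in(1,-1):
    D=np.column_stack([np.cross(yt,sg*zt),yt,sg*zt]); rv=R.from_matrix(M.T@D).as_rotvec(degrees=True); print(sg,rv)
print("target shift world",loc(g,(0,0,.103))-st["eef_pos"])
E
```

```text
12.15515708841748 [ 0.51856627 -0.18937276  0.51995926] [[-0.4, -0.6], [-0.8, -0.8], [-0.8, 0.1], [-1.8, -0.4], [-0.4, 0.3], [-1.8, 0.1], [-0.8, -0.8], [0.3, -1.1], [0.3, -0.1], [-0.2, -0.9], [-1.7, 0.5], [-1.7, 0.8], [-1.3, -0.8], [-1.6, -1.5], [0.5, -0.3], [-2.9, 0.2]]
mid (np.float64(154.34696547237536), np.float64(259.0828129791789))
[[ 0.919 -0.001  0.394]
 [-0.394 -0.002  0.919]
 [-0.    -1.    -0.002]]
1 [1.23676850e-01 3.70164417e+01 2.17252268e-02]
-1 [ 2.80919951e-02 -1.42983474e+02 -1.59921435e-01]
target shift world [ 0.25307767 -0.80935463 -0.14107932]
```

View pics/dial.png

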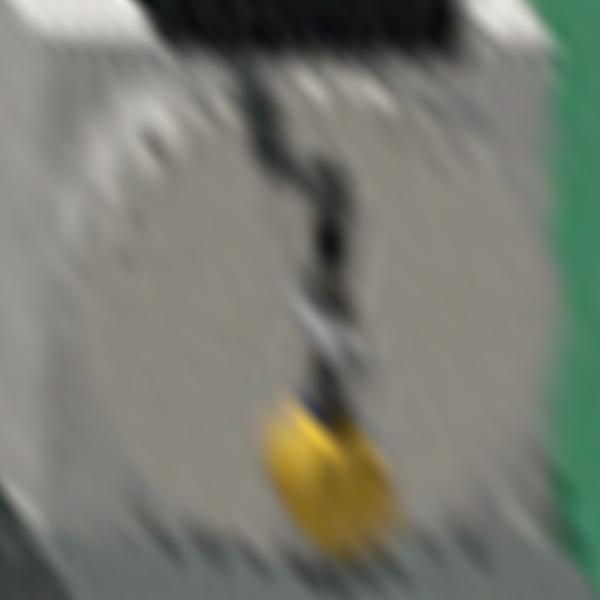

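Call:
send_rows:
  plan:
    - [[0.264,0,-0.204],[0,0,0]]
    - [[0.264,0,-0.204],[0,0,0]]
    - [[0.264,0,-0.204],[0,0,0]]
    - [[0.264,0,-0.204],[0,0,0]]
    - [[0.264,0,-0.204],[0,0,0]]
    - [[0.264,0,-0.204],[0,0,0]]
    - [[0.264,0,-0.204],[0,0,0]]
    - [[0.264,0,-0.204],[0,0,0]]
    - [[0.264,0,-0.204],[0,0,0]]
    - [[0.264,0,-0.204],[0,0,0]]
    - [[0.264,0,-0.204],[0,0,0]]
    - [[0.264,0,-0.204],[0,0,0]]
  gripper: 0

```text
time: 1.3
eef_pos: [0.4998, 0.1991, 0.2449]
tcp_rot: [0.693, -0.142, 0.142, -0.693]
contact_force: [0.6, -0.3, -0.6]
opening: 1.003
```

Call:
send_rows:
  plan:
    - [[0.142,0,-0.292],[0,0,0]]
    - [[0.142,0,-0.292],[0,0,0]]
    - [[0.142,0,-0.292],[0,0,0]]
    - [[0.142,0,-0.292],[0,0,0]]
    - [[0.142,0,-0.292],[0,0,0]]
    - [[0.142,0,-0.292],[0,0,0]]
    - [[0.142,0,-0.292],[0,0,0]]
    - [[0.142,0,-0.292],[0,0,0]]
    - [[0.142,0,-0.292],[0,0,0]]
    - [[0.142,0,-0.292],[0,0,0]]

```text
time: 2.3
eef_pos: [0.5177, -0.1899, 0.2448]
tcp_rot: [-0.693, 0.142, -0.142, 0.693]
contact_force: [0.7, 0.3, 0.6]
opening: 1.002
```

Call:
send_rows:
  plan:
    - [[0,0,0],[0,0.0206,0]]
    - [[0,0,0],[0,0.0206,0]]
    - [[0,0,0],[0,0.0206,0]]
    - [[0,0,0],[0,0.0206,0]]
    - [[0,0,0],[0,0.0206,0]]
    - [[0,0,0],[0,0,0]]
    - [[0,0,0],[0,0,0]]

```text
time: 3.0
eef_pos: [0.518, -0.1883, 0.245]
tcp_rot: [0.612, -0.354, 0.354, -0.612]
contact_force: [-0.1, -0.0, -0.4]
opening: 0.999
```

```bash
cat > rel.py <<'E'
from h import *
from scipy.spatial.transform import Rotation as R
def rel(p,yaw=None):
    s=get_state();M=R.from_quat(s["tcp_rot"]).as_matrix();print("t",s["time"],"pos",s["eef_pos"].round(4),"q",s["qpos"].round(3),"F",s["contact_force"].round(1),"op",round(s["opening"],3))
    print("shift units",(M.T@(np.array(p)-s["eef_pos"])/.12).round(3))
    print("zyaw",np.arctan2(M[1,2],M[0,2]).round(4),"M",M.round(3).tolist())
E
python3 -c "
from rel import *
rel((.5193,-.1887,.104))"
```

```text
t 3.0 pos [ 0.518  -0.1883  0.245 ] q [-0.533  0.014  1.883 -0.     1.245 -1.054] F [-0.1 -0.  -0.4] op 0.999
shift units [0.009 1.175 0.009]
zyaw 0.5216 M [[0.498, -0.001, 0.867], [-0.867, 0.0, 0.498], [-0.001, -1.0, -0.0]]
```

Call:
send_rows:
  plan:
    - [[0.009,0.3,0.009],[0,0,0]]
    - [[0,0.3,0],[0,0,0]]
    - [[0,0.2,0],[0,0,0]]
    - [[0,0.15,0],[0,0,0]]
    - [[0,0.15,0],[0,0,0]]
    - [[0,0.075,0],[0,0,0]]
    - [[0,0,0],[0,0,0]]
    - [[0,0,0],[0,0,0]]

```text
time: 3.8
eef_pos: [0.5201, -0.1891, 0.105]
tcp_rot: [-0.612, 0.354, -0.355, 0.612]
contact_force: [0.5, 0.4, 0.0]
opening: 0.998
```

```bash
python3 - <<'E'
from rel import *
rel((.5193,-.1887,.104))
a=snap("scene","s1");b=snap("top","t1")
f=lambda i,x,y,w,h:cv2.resize(i[y:y+h,x:x+w],(400,400),interpolation=cv2.INTER_CUBIC)
cv2.imwrite("pics/m1.png",np.hstack([f(a["img"],100,190,100,100),f(b["img"],310,150,100,100)]))
E
```

```text
t 3.8 pos [ 0.5201 -0.1891  0.105 ] q [-0.532  0.181  1.98   0.     0.98  -1.052] F [0.5 0.4 0. ] op 0.998
shift units [-0.006  0.008 -0.004]
zyaw 0.5196 M [[0.496, 0.001, 0.868], [-0.868, -0.0, 0.496], [0.001, -1.0, 0.0]]
```

View pics/m1.png

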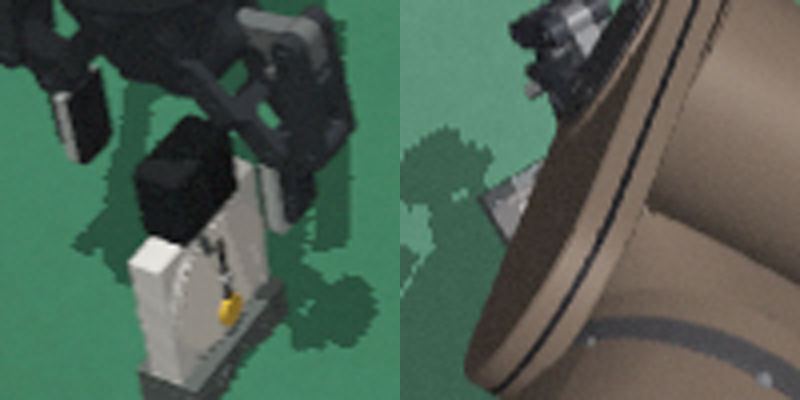

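The fingers straddle the grip, with the pads either side of the block at (185,190) in the left crop. Closing.

Call:
send_rows:
  plan:
    - [[0,0,0],[0,0,0]]
    - [[0,0,0],[0,0,0]]
    - [[0,0,0],[0,0,0]]
    - [[0,0,0],[0,0,0]]
    - [[0,0,0],[0,0,0]]
    - [[0,0,0],[0,0,0]]
    - [[0,0,0],[0,0,0]]
    - [[0,0,0],[0,0,0]]
    - [[0,0,0],[0,0,0]]
    - [[0,0,0],[0,0,0]]
  gripper: 1
  grip_force: 80

```text
time: 4.9
eef_pos: [0.5198, -0.1891, 0.1046]
tcp_rot: [0.612, -0.355, 0.355, -0.611]
contact_force: [-0.5, -0.6, 2.9]
opening: 0.244
```

Call:
send_rows:
  plan:
    - [[0,-0.1,0],[0,0,0]]
    - [[0,-0.2,0],[0,0,0]]
    - [[0,-0.3,0],[0,0,0]]
    - [[0,-0.3,0],[0,0,0]]
    - [[0,-0.3,0],[0,0,0]]
    - [[0,-0.1,0],[0,0,0]]
    - [[0,0,0],[0,0,0]]

```text
time: 5.6
eef_pos: [0.5202, -0.1891, 0.2619]
tcp_rot: [-0.611, 0.354, -0.356, 0.612]
contact_force: [-0.0, -0.3, -4.3]
opening: 0.245
```

```bash
python3 - <<'E'
from rel import *
# notch on ball: TCP above ball by 0.1069+... ; hover 60 mm higher
rel((.5687,.2004,.0916+.1069+.05))
E
```

```text
t 5.6 pos [ 0.5202 -0.1891  0.2619] q [-0.532  0.004  1.862  0.     1.273 -1.051] F [-0.  -0.3 -4.3] op 0.245
shift units [-2.618  0.108  1.96 ]
zyaw 0.5189 M [[0.496, 0.003, 0.868], [-0.868, -0.002, 0.496], [0.003, -1.0, 0.002]]
```

Call:
send_rows:
  plan:
    - [[-0.11,0.01,0.08],[0,0,0]]
    - [[-0.218,0.01,0.163],[0,0,0]]
    - [[-0.26,0.01,0.195],[0,0,0]]
    - [[-0.26,0.01,0.195],[0,0,0]]
    - [[-0.26,0.01,0.195],[0,0,0]]
    - [[-0.26,0.01,0.195],[0,0,0]]
    - [[-0.26,0.01,0.195],[0,0,0]]
    - [[-0.26,0.01,0.195],[0,0,0]]
    - [[-0.26,0.01,0.195],[0,0,0]]
    - [[-0.23,0,0.172],[0,0,0]]
    - [[-0.16,0,0.12],[0,0,0]]
    - [[-0.08,0,0.06],[0,0,0]]

```text
time: 6.8
eef_pos: [0.5659, 0.2032, 0.2456]
tcp_rot: [0.613, -0.356, 0.352, -0.611]
contact_force: [-0.2, 0.4, -4.9]
opening: 0.247
```

Call:
send_rows:
  plan:
    - [[0,0,0],[0,0.011,0]]
    - [[0,0,0],[0,0.022,0]]
    - [[0,0,0],[0,0.022,0]]
    - [[0,0,0],[0,0.022,0]]
    - [[0,0,0],[0,0.022,0]]
    - [[0,0,0],[0,0.022,0]]
    - [[0,0,0],[0,0.022,0]]
    - [[0,0,0],[0,0.022,0]]
    - [[0,0,0],[0,0.022,0]]
    - [[0,0,0],[0,0.022,0]]
    - [[0,0,0],[0,0.012,0]]
    - [[0,0,0],[0,0,0]]

```text
time: 8.0
eef_pos: [0.5669, 0.2001, 0.2471]
tcp_rot: [-0.244, 0.664, -0.664, 0.241]
contact_force: [0.5, 0.5, -3.2]
opening: 0.251
```

Call:
send_rows:
  plan:
    - [[0,0,0],[0,0,0]]
    - [[0,0,0],[0,0,0]]
    - [[0,0,0],[0,0,0]]
    - [[0,0,0],[0,0,0]]
    - [[0,0,0],[0,0,0]]
    - [[0,0,0],[0,0,0]]
    - [[0,0,0],[0,0,0]]
    - [[0,0,0],[0,0,0]]

```text
time: 8.8
eef_pos: [0.5681, 0.2005, 0.2496]
tcp_rot: [0.243, -0.664, 0.664, -0.243]
contact_force: [-0.4, -0.1, -4.0]
opening: 0.246
```

```bash
python3 - <<'E'
from rel import *
rel((.5687,.2004,.2001))
a=snap("scene","s2");b=snap("top","t2")
s=get_state();M=R.from_quat(s["tcp_rot"]).as_matrix()
# predicted notch / foot corners in scene
G=lambda q:s["eef_pos"]+M@np.array([-q[1],-(q[2]-.1046),q[0]])
for q in((0,0,-.0039),(.015,-.035,0),(.015,.035,0),(.0085,0,.054)):print(q,G(q).round(4),np.round(proj(a,G(q)),1))
print("ball",proj(a,(.5687,.2004,.0916)))
x,y=[int(v) for v in proj(a,G((0,0,.02)))]; print(x-50,y-37)
crop("s2",x-50,y-45,100,75,8,"c2")
E
```

```text
t 8.8 pos [0.5681 0.2005 0.2496] q [ 0.171  0.125  1.757 -0.     1.259  1.041] F [-0.4 -0.1 -4. ] op 0.246
shift units [-0.003  0.412  0.004]
zyaw -0.8697 M [[-0.764, 0.0, 0.645], [-0.645, -0.0, -0.764], [-0.0, -1.0, 0.0]]
(0, 0, -0.0039) [0.5681 0.2006 0.141 ] [345.4 152.4]
(0.015, -0.035, 0) [0.551  0.1665 0.1449] [326.  152.3]
(0.015, 0.035, 0) [0.6045 0.2117 0.1449] [364.2 157.9]
(0.0085, 0, 0.054) [0.5736 0.1941 0.1989] [349.6 127.9]
ball (np.float64(341.99506362148514), np.float64(173.79690849623125))
297 104
```

View pics/c2.png

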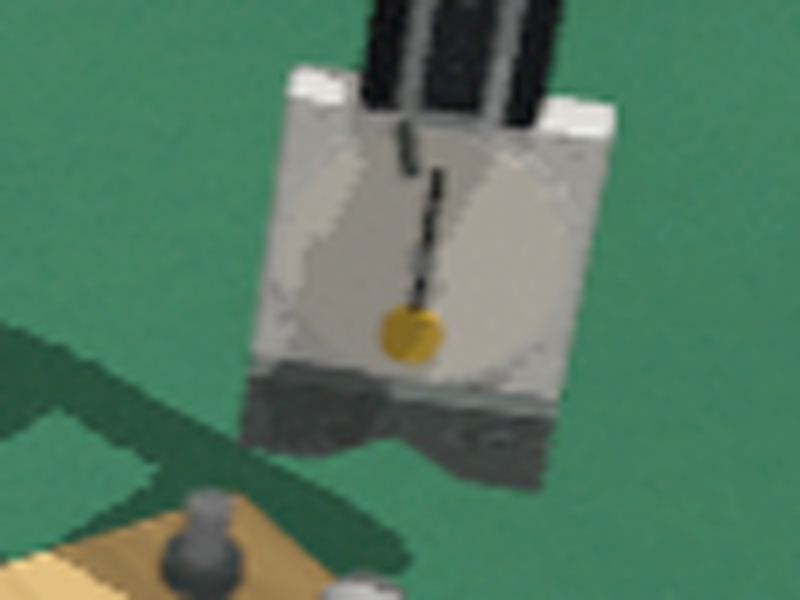

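Gauge hangs straight, with the foot corners at (327,151) and (364,157), within about 1 px of the prediction. The vee opens above the ball. Lowering to about 3 mm above contact, then in small steps.

Call:
send_rows:
  plan:
    - [[0,0.1,0.004],[0,0,0]]
    - [[0,0.1,0],[0,0,0]]
    - [[0,0.1,0],[0,0,0]]
    - [[0,0.06,0],[0,0,0]]
    - [[0,0.02,0],[0,0,0]]
    - [[0,0,0],[0,0,0]]
    - [[0,0,0],[0,0,0]]
    - [[0,0,0],[0,0,0]]

```text
time: 9.7
eef_pos: [0.5689, 0.2003, 0.2048]
tcp_rot: [0.242, -0.664, 0.664, -0.243]
contact_force: [0.2, 0.3, -4.5]
opening: 0.245
```

Call:
send_rows:
  plan:
    - [[0,0.01,0],[0,0,0]]
    - [[0,0.01,0],[0,0,0]]
    - [[0,0,0],[0,0,0]]
    - [[0,0,0],[0,0,0]]

```text
time: 10.1
eef_pos: [0.5684, 0.2002, 0.2015]
tcp_rot: [0.243, -0.664, 0.664, -0.243]
contact_force: [-1.1, 0.3, -4.0]
opening: 0.25
```

Call:
send_rows:
  plan:
    - [[0,0.01,0],[0,0,0]]
    - [[0,0,0],[0,0,0]]
    - [[0,0,0],[0,0,0]]

```text
time: 10.4
eef_pos: [0.5684, 0.2002, 0.2003]
tcp_rot: [-0.243, 0.664, -0.664, 0.243]
contact_force: [-0.2, 0.0, -4.1]
opening: 0.247
```

Call:
send_rows:
  plan:
    - [[0,0.008,0],[0,0,0]]
    - [[0,0,0],[0,0,0]]
    - [[0,0,0],[0,0,0]]

```text
time: 10.7
eef_pos: [0.5686, 0.2003, 0.2]
tcp_rot: [0.243, -0.664, 0.664, -0.243]
contact_force: [-0.7, -0.4, -0.4]
opening: 0.241
```

Call:
send_rows:
  plan:
    - [[0,0.008,0],[0,0,0]]
    - [[0,0,0],[0,0,0]]
    - [[0,0,0],[0,0,0]]

```text
time: 11.0
eef_pos: [0.5688, 0.2004, 0.1999]
tcp_rot: [0.242, -0.664, 0.664, -0.243]
contact_force: [-3.5, -0.3, 5.2]
opening: 0.242
```

Call:
send_rows:
  plan:
    - [[0.006,0,0],[0,0,0]]
    - [[0,0,0],[0,0,0]]
    - [[0,0,0],[0,0,0]]
    - [[0,0,0],[0,0,0]]

```text
time: 11.4
eef_pos: [0.5685, 0.2002, 0.1998]
tcp_rot: [-0.242, 0.664, -0.664, 0.244]
contact_force: [-2.4, 0.5, 5.8]
opening: 0.245
```

```bash
cat > look.py <<'E'
import sys
from rel import *
n=sys.argv[1]; hz=float(sys.argv[2]) # TCP height above gauge origin
a=snap("scene",n); s=get_state(); M=R.from_quat(s["tcp_rot"]).as_matrix()
G=lambda q:s["eef_pos"]+M@np.array([-q[1],-(q[2]-hz),q[0]])
tilt=np.arctan2(M[2,0],-M[2,1]); print("tilt about gauge x",round(tilt,4),"out of plane",M[2,2].round(4),"F",s["contact_force"].round(2),"pos",s["eef_pos"].round(4),"t",s["time"],"tau",s["wrist_torque"].round(2))
g=np.array([[-.035,.0],[.035,.0],[.035,.095],[-.035,.095]])
src=np.float32([proj(a,G((.0085,y,z))) for y,z in g]); dst=np.float32([((y+.035)*8000,(.095-z)*8000-80) for y,z in g])
d=cv2.warpPerspective(a["img"],cv2.getPerspectiveTransform(src,dst),(560,600),flags=cv2.INTER_CUBIC)
x,y=[int(v) for v in proj(a,G((0,0,.03)))]; print("crop origin",x-20,y-50)
e=cv2.resize(a["img"][y-50:y+50,x-20:x+20],(240,600),interpolation=cv2.INTER_CUBIC)
cv2.imwrite("pics/%sd.png"%n,np.hstack([d,e]))
E
python3 look.py s3 .1046
```

```text
tilt about gauge x -0.0024 out of plane 0.0006 F [-2.36  0.49  5.77] pos [0.5685 0.2001 0.1998] t 11.45 tau [ 0.16  0.53 -0.  ]
crop origin 324 109
```

View pics/s3d.png

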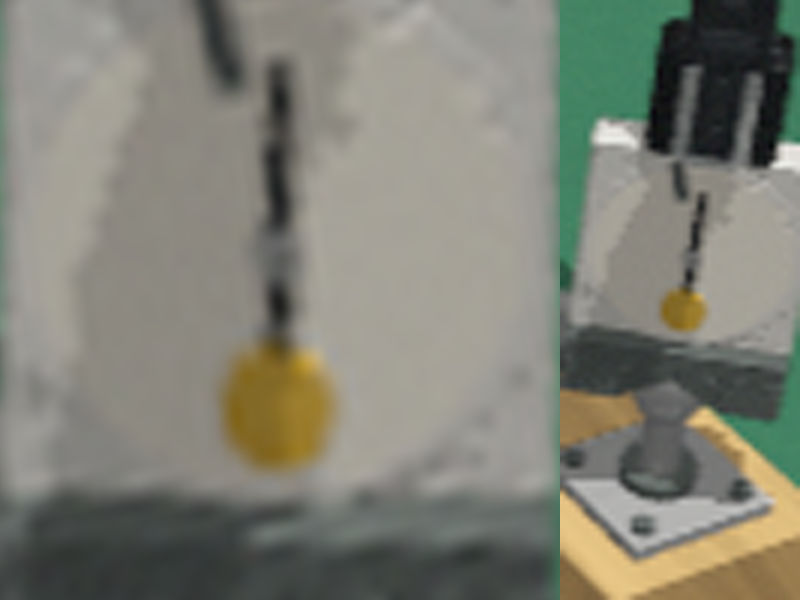

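Seated: the ball sits in the vee (right strip, (665,395)). In the rectified dial the hub is at (279,248), and the mark's inner end at (230,85) gives a mark angle of about 0.295. Rocking about the ball centre, in two halves.

Call:
send_rows:
  plan:
    - [[-0.0267,0.0004,0],[0,0,-0.0047]]
    - [[-0.0267,0.0004,0],[0,0,-0.0047]]
    - [[-0.0267,0.0004,0],[0,0,-0.0047]]
    - [[-0.0267,0.0004,0],[0,0,-0.0047]]
    - [[-0.0267,0.0004,0],[0,0,-0.0047]]
    - [[0,0,0],[0,0,0]]
    - [[0,0,0],[0,0,0]]
    - [[0,0,0],[0,0,0]]

```text
time: 12.25
eef_pos: [0.581, 0.2103, 0.1986]
tcp_rot: [0.291, -0.644, 0.681, -0.194]
contact_force: [-0.6, -0.7, 5.5]
opening: 0.25
```

```bash
cat > st.py <<'E'
from rel import *
s=get_state();M=R.from_quat(s["tcp_rot"]).as_matrix()
print("tilt",np.arctan2(M[2,0],-M[2,1]).round(4),"notch",(s["eef_pos"]+M@[0,.1085,0]).round(4),"F gauge y,z,x",(M.T@(s["contact_force"]+[0,0,4.1])*[-1,-1,1])[[0,1,2]].round(2),"tau tool",(M.T@s["wrist_torque"]).round(2))
E
python3 st.py
```

```text
tilt 0.1465 notch [0.569  0.1999 0.0912] F gauge y,z,x [-2.33  9.36  0.2 ] tau tool [-0.2   0.03 -0.38]
```

Call:
send_rows:
  plan:
    - [[-0.0267,0.0004,0],[0,0,-0.0047]]
    - [[-0.0267,0.0004,0],[0,0,-0.0047]]
    - [[-0.0267,0.0004,0],[0,0,-0.0047]]
    - [[-0.0267,0.0004,0],[0,0,-0.0047]]
    - [[-0.0267,0.0004,0],[0,0,-0.0047]]
    - [[0,0,0],[0,0,0]]
    - [[0,0,0],[0,0,0]]
    - [[0,0,0],[0,0,0]]

```text
time: 13.05
eef_pos: [0.5931, 0.2202, 0.195]
tcp_rot: [0.337, -0.621, 0.693, -0.143]
contact_force: [-0.5, 0.1, 6.2]
opening: 0.246
```

Call:
send_rows:
  plan:
    - [[0,0,0],[0,0,0]]
    - [[0,0,0],[0,0,0]]
    - [[0,0,0],[0,0,0]]
    - [[0,0,0],[0,0,0]]
    - [[0,0,0],[0,0,0]]
    - [[0,0,0],[0,0,0]]
    - [[0,0,0],[0,0,0]]
    - [[0,0,0],[0,0,0]]
    - [[0,0,0],[0,0,0]]
    - [[0,0,0],[0,0,0]]

```text
time: 14.05
eef_pos: [0.593, 0.2202, 0.195]
tcp_rot: [0.337, -0.621, 0.693, -0.143]
contact_force: [0.4, -0.2, 5.8]
opening: 0.246
```

```bash
python3 st.py; python3 look.py s4 .1046
```

```text
tilt 0.2944 notch [0.5691 0.1998 0.0912] F gauge y,z,x [-2.72  9.56  0.38] tau tool [-0.12 -0.07 -0.34]
tilt about gauge x 0.2944 out of plane 0.0019 F [-0.72  0.48  6.1 ] pos [0.593  0.2202 0.195 ] t 14.1 tau [-0.14  0.4  -0.05]
crop origin 329 111
```

View pics/s4d.png

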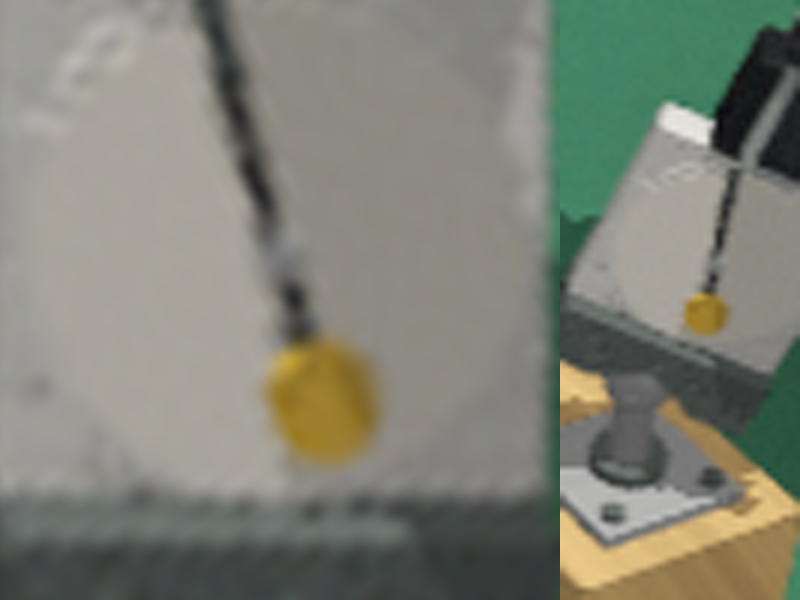

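The pointer and mark look collinear. I'll check it numerically from the dark-ridge centres.

```bash
python3 - <<'E'
import cv2,numpy as np
def ridge(n,r0,r1,x0,x1):
    g=cv2.imread("pics/%sd.png"%n,0)[:,:560].astype(float); L=[]
    for y in range(r0,r1,3):
        w=np.clip(115-g[y,x0:x1],0,None)
        if w.sum()>60:L.append((y,(w*np.arange(x0,x1)).sum()/w.sum()))
    L=np.array(L);p=np.polyfit(L[:,0],L[:,1],1);c=L.mean(0)
    print(n,r0,r1,"slope ang",np.arctan(p[0]).round(4),"mid",c.round(1),"ang from hub(280,248)",np.arctan2(280-c[1],248-c[0]).round(4)); return L
ridge("s3",5,75,185,250);a=ridge("s3",70,220,255,310);ridge("s3",290,330,255,310)
m=ridge("s4",3,70,180,255);p=ridge("s4",110,225,205,300);q=ridge("s4",295,330,260,320)
for r in(m,p,q):print(r[::5].round(1).tolist())
P=np.vstack([p,q]);f=np.polyfit(P[:,0],P[:,1],1);print("pointer line",np.arctan(f[0]),"x offset of mark from it (px, 8/mm)",(m[:,1]-np.polyval(f,m[:,0])).mean(),"-> rad",(m[:,1]-np.polyval(f,m[:,0])).mean()/220)
E
```

```text
s3 5 75 slope ang 0.2622 mid [ 39.5 218.6] ang from hub(280,248) 0.2863
s3 70 220 slope ang -0.0085 mid [143.5 278.1] ang from hub(280,248) 0.018
s3 290 330 slope ang -0.0016 mid [309.5 278.3] ang from hub(280,248) 3.1133
s4 3 70 slope ang 0.3011 mid [ 36.  218.8] ang from hub(280,248) 0.2809
s4 110 225 slope ang 0.2785 mid [167.  253.3] ang from hub(280,248) 0.3183
s4 295 330 slope ang 0.2034 mid [311.5 296.8] ang from hub(280,248) -2.8833
[[3.0, 209.1], [18.0, 213.2], [33.0, 217.5], [48.0, 222.8], [63.0, 227.5]]
[[110.0, 236.5], [125.0, 241.4], [140.0, 245.5], [155.0, 251.1], [170.0, 252.3], [185.0, 257.9], [200.0, 264.0], [215.0, 267.4]]
[[295.0, 293.3], [310.0, 296.3], [325.0, 299.7]]
pointer line 0.2892060290731859 x offset of mark from it (px, 8/mm) 4.3862834440006795 -> rad 0.019937652018184905
```

```bash
python3 - <<'E'
import cv2,numpy as np
for n,rows in(("s3",(20,40,60)),("s4",(20,40,60,120,140,160,180))):
    g=cv2.imread("pics/%sd.png"%n,0)
    for y in rows:print(n,y,[int(g[y-3:y+4,x:x+4].mean()) for x in range(180,300,4)])
# raw pixels around the mark
for n,o in(("s3",(324,109)),("s4",(329,111))):
    a=cv2.imread("pics/%s.png"%n,0);print(n);print(a[o[1]+24:o[1]+48,o[0]+14:o[0]+34])
E
```

```text
s3 20 [131, 127, 124, 115, 100, 81, 64, 54, 52, 59, 70, 83, 95, 104, 115, 125, 131, 134, 137, 138, 137, 136, 136, 136, 136, 136, 135, 135, 135, 135]
s3 40 [137, 135, 133, 129, 118, 99, 78, 60, 50, 50, 58, 70, 82, 93, 103, 115, 124, 129, 134, 139, 140, 140, 139, 140, 140, 140, 139, 138, 137, 136]
s3 60 [138, 136, 134, 132, 127, 115, 99, 83, 70, 59, 54, 55, 59, 68, 80, 94, 109, 120, 127, 130, 129, 121, 111, 104, 101, 103, 107, 114, 121, 129]
s4 20 [146, 140, 131, 118, 104, 90, 76, 65, 60, 64, 75, 89, 104, 115, 125, 133, 137, 137, 137, 138, 139, 138, 138, 137, 137, 137, 137, 137, 138, 139]
s4 40 [165, 163, 161, 159, 154, 138, 114, 88, 65, 53, 55, 68, 85, 102, 116, 125, 132, 138, 141, 141, 139, 139, 139, 138, 138, 138, 138, 138, 138, 138]
s4 60 [163, 164, 163, 160, 152, 142, 130, 113, 95, 78, 67, 63, 66, 75, 88, 102, 115, 124, 131, 137, 141, 141, 139, 138, 138, 138, 138, 138, 138, 137]
s4 120 [164, 165, 164, 163, 163, 162, 159, 152, 147, 140, 127, 106, 82, 60, 48, 48, 59, 77, 97, 114, 126, 132, 136, 139, 140, 139, 137, 137, 137, 136]
s4 140 [164, 165, 165, 164, 164, 163, 162, 161, 159, 1
[... 3786 characters left out ...]
 137 138
  138 138]
 [164 164 164 164 165 163 163 163 164 163 164 139  41 101 138 137 137 137
  138 138]
 [162 163 164 164 164 165 164 165 164 164 154 112  67 119 138 138 138 136
  137 137]
 [164 164 164 163 164 162 164 164 164 163 146  96 101 136 138 137 138 139
  138 137]
 [164 163 164 163 164 164 164 163 164 160 142 116 130 145 138 137 138 139
  137 137]
 [164 163 165 163 163 164 163 164 164 156 133 116 118 129 138 138 138 138
  137 137]
 [165 164 163 164 163 162 163 164 164 156 121  85 113 134 138 139 138 138
  137 137]
 [164 164 165 164 164 163 163 163 164 156 116  42 100 139 139 138 138 137
  137 139]
 [165 165 164 163 164 164 164 164 155 132  93  74 124 138 138 137 139 137
  138 138]]
```

Both measures agree that the pointer has overshot by about 0.02 rad, since the mark is at about 0.273 and the tilt is 0.294. Rocking back by 0.02.

Call:
send_rows:
  plan:
    - [[0.006,0,0],[0,0,0.00106]]
    - [[0.006,0,0],[0,0,0.00106]]
    - [[0.006,0,0],[0,0,0.00106]]
    - [[0,0,0],[0,0,0]]
    - [[0,0,0],[0,0,0]]
    - [[0,0,0],[0,0,0]]
    - [[0,0,0],[0,0,0]]
    - [[0,0,0],[0,0,0]]
    - [[0,0,0],[0,0,0]]
    - [[0,0,0],[0,0,0]]
    - [[0,0,0],[0,0,0]]
    - [[0,0,0],[0,0,0]]

```text
time: 15.3
eef_pos: [0.5915, 0.219, 0.1956]
tcp_rot: [0.331, -0.624, 0.692, -0.15]
contact_force: [0.7, 0.9, 5.1]
opening: 0.247
```

```bash
python3 st.py; python3 look.py s5 .1046; python3 - <<'E'
import cv2,numpy as np
def ridge(g,r0,r1,off,hw=26):
    # soft deficit against a linear-step background on each side of the expected line
    L=[]
    for y in range(r0,r1,2):
        xc=off[0]+off[1]*y; xs=np.arange(int(xc-hw),int(xc+hw)); v=g[y,xs]
        l=v[:6].mean();r=v[-6:].mean();k=v.argmin();bg=np.where(np.arange(len(v))<k,l,r);w=np.clip(bg-v,0,None)**1
        L.append((y,(w*xs).sum()/w.sum()))
    return np.array(L)
for n in("s4","s5"):
    g=cv2.imread("pics/%sd.png"%n,0)[:,:560].astype(float)
    t=.294 if n=="s4" else .276
    off=(280-248*np.tan(t),np.tan(t))
    m=ridge(g,22,66,off);p=ridge(g,105,222,off);q=ridge(g,295,325,off)
    P=np.vstack([p,q]);f=np.polyfit(P[:,0],P[:,1],1);d=(m[:,1]-np.polyval(f,m[:,0])).mean()
    print(n,"pointer",np.arctan(f[0]).round(4),"mark slope",np.arctan(np.polyfit(m[:,0],m[:,1],1)[0]).round(3),"offset px",d.round(2),"rad",(d/210).round(4))
E
```

```text
tilt 0.274 notch [0.5692 0.1998 0.0912] F gauge y,z,x [-1.38  9.15 -0.23] tau tool [-0.15  0.03 -0.33]
tilt about gauge x 0.2741 out of plane 0.0019 F [0.43 1.22 5.31] pos [0.5915 0.219  0.1956] t 15.35 tau [-0.1   0.37 -0.05]
crop origin 329 111
s4 pointer 0.2943 mark slope 0.286 offset px 1.88 rad 0.0089
s5 pointer 0.2731 mark slope 0.321 offset px -0.55 rad -0.0026
```

View pics/s5d.png

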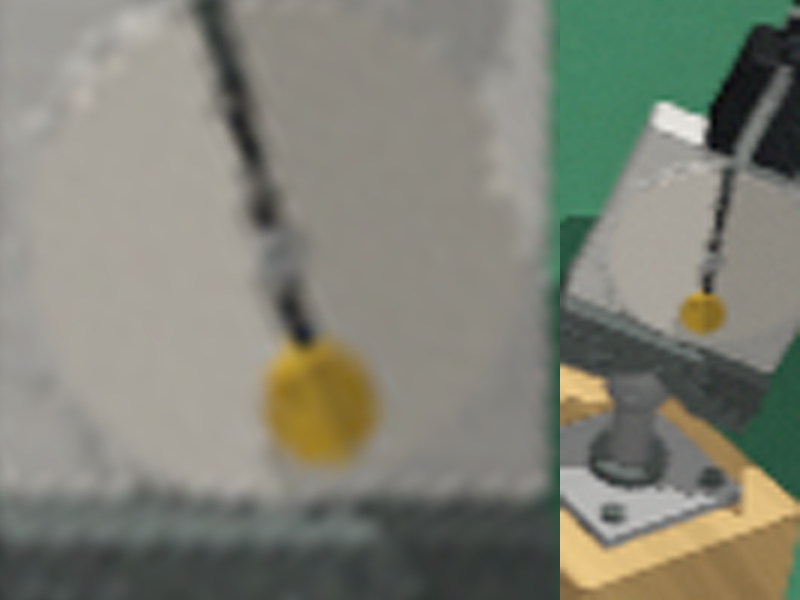

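The pointer and mark are collinear (offset about 0.5 px rectified, or 0.003 rad), the ball is in the vee, and the press is steady at about 9 N. Handing in.

```bash
python3 -c "
from h import *
print(get_state()['contact_force'],sign_off())"
```

```text
the job is handed in; nothing more can be done
[0.42690915 1.2249408  5.30929908] None
```

The gauge is seated on the ball and held at its mark, and I handed the job in at about 15.4 s. I gripped it by its black block at 80 N and carried it above the bystanders. I turned it so the dial faced the scene camera and seated the vee upright on the ball. I then rocked it about the ball centre to 0.294 rad and back to 0.274 rad.

- **Pointer on mark:** the last picture shows the pointer on the mark's line, with 0.003 rad measured between them. The pointer read 0.273 rad.
- **Uncertainty:** my readings of the mark ranged from about 0.26 to 0.295 rad, because of limited camera resolution and a shadow edge next to the mark. I would put the remaining error at about 0.01 rad.
- **Seat and press:** the vee was still on the ball in the last picture. The press was about 9 N, with about 1.4 N sideways.
- **Not checked:** I did not look at the tape, socket and spanner again at the end. No contact force was felt on the way over.

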